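# Draw the top order plaque from its dispenser and lay it on the collection stand

### The job

A customer is waiting for a blue order plaque. Slide the top blue plaque out over the open front edge of its dispenser until its end sticks out far enough to be taken by its sides, but still lies in the dispenser; then pinch that end, lift the plaque out and lay it flat along the top of the narrow collection stand, centred and in line with it, and let go. Do not drop the plaque onto the counter, and leave the blue plaque below it in the dispenser.

Things in the scene. Friction and masses are not known exactly. Their poses are not given: they have to be found in the camera images.
- blue_plaque: Top blue plaque: flat smooth blue acrylic plate, a thin white line near each end, 140 mm long (x), 50 wide (y), 6 thick, about 50 g; origin at the centre of its underside. Starts on an equal plaque, top 62 mm above the counter, between walls 4 mm higher. Pressing its middle at 5 to 10 N with shut fingertips and moving to the dispenser's -x drags it; it tips off once 70 mm out.
- blue_under: Second blue plaque, same size and look, under the top one on the dispenser's floor; origin at the centre of its underside. It stays there: the dispenser's low front lip holds it back while the top one passes over.
- blue_dispenser: Fixed light wooden block with blue strips, 148 mm long (x), 68 wide (y); origin at the centre of its underside, on the counter. Channel along x 53 mm wide, floor 50 mm up, walls and closed back (+x) 66 mm up. Open front at -74 mm (-x, towards the robot) over a lip 54 mm high; free counter before it. A like one with orange plaques is not wanted.
- stand_top (a point): Centre of the collection stand's top face, 55 mm above the counter; x along it, z up. Fixed narrow aluminium block with a black rubber top 84 mm long (x), 30 mm wide (y), on a dark foot plate 110 x 70 x 8 mm. The plaque laid centred sticks out 10 mm each side and 28 mm each end, so fingers holding its sides pass beside the stand. Either way round is right.
Things that resemble listed ones, but are neither listed nor needed, are in the scene too. What is shaped like the part that bears stand_top but purple is not meant.

How it is judged:
By the outcome, as a careful person would: the job done as asked, in the order asked, and still so for the second after the job is handed in, with the robot touching nothing.
It also fails if it takes over 51 s, if anything falls off the work surface, if the arm or the gripper's body presses on something with over 40 N, if the wrist force passes 120 N, or if a joint passes its speed limit or range.

### The arm

A 6-joint arm with a two-finger parallel gripper is mounted at the origin on the work surface; the furniture and walls round the work are solid. World frame = base frame: x ahead of the robot, y to its left, z up, the work surface at z = 0. Lengths are in m, angles in rad, forces in N, time in s.
With the tool pointing down it reaches from about 0.25 to 0.85 m from the base axis. Payload 12.5 kg.
Tool frame: the origin (TCP) lies at the centre of the arm's flange, where the gripper is bolted on; the fingertips stand 186 mm ahead of it and the grasp point (between the pads) lies 167 mm ahead of it (env.pinch_z is the z of the grasp point in the tool frame, in m); z points along the fingers, y is the direction in which the jaws open and shut (so a half turn about z gives the same grasp; the last joint's range is limited). The gripper opens to 93 mm and grips with 3 to 60 N. Pads are 15 mm wide; open, the fingers measure 128 mm over their backs; the gripper's body (75 mm by 188 mm) begins 65 mm behind the grasp point.
Start: joints at [1.156, 0.351, 1.652, -0, 1.139, -0.085], TCP at [0.178, 0.52, 0.405] pointing down, gripper open.
Joint ranges: [-2.75, 2.75], [-0.79, 2.1], [0.01, 2.65], [-1.57, 4.71], [0.07, 3.14], [-2.87, 2.87]. Speed limits (rad/s): [2.22, 2.22, 2.79, 3.14, 3.14, 3.14].

### API

Orientations are given as a unit quaternion [w, x, y, z].
In Python, from rig import env gives the robot as it stands.
- The arm moves only by the shell command python3 -m creep 'ROWS' [FORCE]. ROWS is JSON, one flat list of numbers, 7 for each row, row after row: the turn, a rotation vector about the tool's x, y, z in degrees, then the shift along the tool's x, y, z in m, then the closure in counts, from 0 (fully open) to 255 (shut). A call has 1 to 8 rows; each row is the pose to reach, as a shift and turn from the pose measured when the call began, along the tool's axes at that moment; what a row does not reach only later rows make up. A row lasts 1/12 s, in which the tool goes at most 41.7 mm and 7.16 degrees, less where a joint would pass 70% of its speed; a pose out of reach is approached as far as the arm can. A call with a gripper value outside its range is refused whole. The fingers move at their own pace and stop on an object; FORCE is the grip in N (left out, the last holds). Time passes only in rows, so rows that repeat a pose let the fingers close. It gives the time, the measured TCP pose, the force and the opening at its end, in the units of the state.
- env.state(): the state, without advancing time (a new reading comes with each control period).
- env.capture(name): name is "side" or "top"; returns a dict with "color" (400x640x3 uint8, red, green, blue), "camera_matrix" (3x3 intrinsics, pixels), "camera_from_world" (4x4, takes a point from world to camera coordinates). Camera axes: x right, y down, z forward; pixel columns grow to the right and rows downward; lengths in m; the calibration is good to about 2 mm. A picture is of the moment at which its call begins. There is no depth.
- env.sign_off(): hands the job in, once; it reports no verdict.
The state is a dict: "time_s": time; "joints": joint angles; "qvel": joint speeds; "tau": joint torques, N m; "eef_pos": TCP position; "tool_rot": TCP orientation; "wrist_force": force on the tool from outside, world axes, zero at the start; "torque": the same for the moment, N m; "finger_gap": finger opening in m.
Only numpy, scipy, OpenCV 4.12 (cv2) and the standard library are available. Lean on these libraries where they do the work, as an engineer would, in place of code of your own. Each camera call takes 0.05 s, during which the arm holds its last target. There are 200 camera calls.

## Working session

There is one attempt and no reset: what is moved stays moved. The work goes in short steps, Python scripts to look and compute and a shell command to move; the robot and the scene stay as the last step left them, time stands still between calls to the robot, and variables do not carry over. Pictures are saved under pics/ and viewed, on a budget of 10 in all, crops included, one or two more only if the job needs it, and the job is handed in when it is done.

```bash
ls; mkdir -p pics; python3 - <<'E'
from rig import env
import cv2,numpy as np
for n in("top","side"):
    c=env.capture(n); cv2.imwrite(f"pics/{n}0.png",c["color"][:,:,::-1]); np.savez(f"pics/{n}0.npz",**c)
    print(np.round(c["camera_matrix"],1).tolist(),np.round(c["camera_from_world"],3).tolist())
s=env.state();print(s)
E
```

```text
pics
[[381.0, 0.0, 315.1], [0.0, 381.0, 196.7], [0.0, 0.0, 1.0]] [[0.014, -0.999, -0.03, -0.139], [-0.998, -0.012, -0.056, 0.384], [0.056, 0.031, -0.998, 0.901], [0.0, 0.0, 0.0, 1.0]]
[[444.5, 0.0, 321.4], [0.0, 444.5, 205.0], [0.0, 0.0, 1.0]] [[0.898, -0.439, -0.019, -0.421], [-0.272, -0.52, -0.81, 0.101], [0.346, 0.733, -0.586, 0.932], [0.0, 0.0, 0.0, 1.0]]
{'time_s': 0.1, 'joints': array([ 1.15641675e+00,  3.51158073e-01,  1.65230249e+00, -2.14684217e-05,
        1.13910510e+00, -8.45993922e-02]), 'qvel': array([ 0.00113383, -0.00243744, -0.00232157,  0.00017574, -0.00051538,
       -0.00023363]), 'tau': array([ 4.11454994e-04, -4.98036468e+01, -2.85700053e+01,  6.99057570e-02,
        2.39822717e-02,  2.97496035e-05]), 'eef_pos': array([0.17804483, 0.5202756 , 0.40429037]), 'tool_rot': array([-1.10677271e-04,  1.64139463e-01,  9.86437023e-01, -4.73849375e-04]), 'wrist_force': array([ 0.53156603, -0.44245537, -0.02911106]), 'torque': array([-0.03268136,  0.02468591,  0.00596346]), 'finger_gap': 0.09336997310561906}
```

View pics/top0.png

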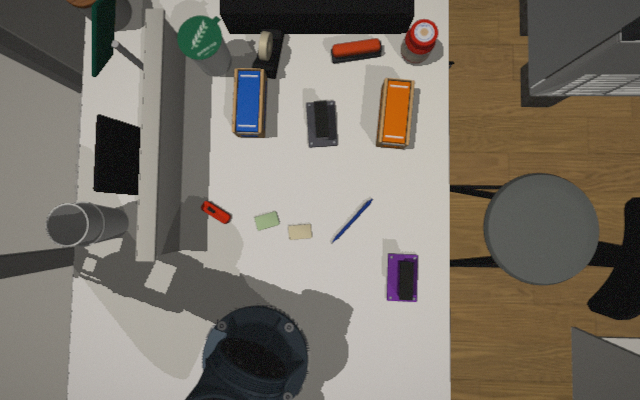

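View pics/side0.png

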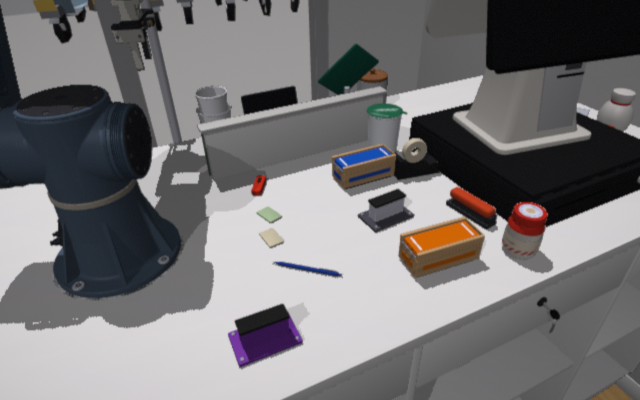

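The blue strip pairs candidates: blue dispenser top (250,101) / side (364,160) is wanted, and orange (396,112) is not. For the stand, the grey-footed one with black top is at top (322,122) / side (387,205); the purple one at top (402,277) is a decoy. Next I measure both from the two views and check a crop.

```bash
cat > h.py <<'E'
import cv2,numpy as np
def ray(c,uv):
    M=c["camera_from_world"];R,t=M[:3,:3],M[:3,3]
    d=R.T@np.linalg.inv(c["camera_matrix"])@np.array([*uv,1.]);return -R.T@t,d/np.linalg.norm(d)
def plane(c,uv,z):
    o,d=ray(c,uv);return o+d*(z-o[2])/d[2]
def tri(c1,p1,c2,p2):
    o1,d1=ray(c1,p1);o2,d2=ray(c2,p2)
    s=np.linalg.lstsq(np.c_[d1,-d2],o2-o1,rcond=None)[0]
    a,b=o1+s[0]*d1,o2+s[1]*d2;return (a+b)/2,np.linalg.norm(a-b)
def proj(c,p):
    q=c["camera_matrix"]@(c["camera_from_world"]@np.r_[p,1.])[:3];return q[:2]/q[2]
def masks(c):
    hsv=cv2.cvtColor(c["color"],cv2.COLOR_RGB2HSV)
    blue=cv2.inRange(hsv,(105,140,60),(122,255,255))
    return blue,cv2.inRange(hsv,(0,0,0),(180,255,45))
def quad(m,box):
    x0,y0,x1,y1=box;k=np.zeros_like(m);k[y0:y1,x0:x1]=m[y0:y1,x0:x1]
    k=cv2.morphologyEx(k,cv2.MORPH_CLOSE,np.ones((5,5)))
    cs=cv2.findContours(k,cv2.RETR_EXTERNAL,cv2.CHAIN_APPROX_NONE)[0]
    h=cv2.convexHull(max(cs,key=cv2.contourArea))
    q=cv2.minEnclosingTriangle(h) if 0 else cv2.approxPolyN(h,4,ensure_convex=True).reshape(-1,2)
    return q.astype(float)
def mid(q):
    l=lambda a,b:np.cross([*a,1],[*b,1]);x=np.cross(l(q[0],q[2]),l(q[1],q[3]));return x[:2]/x[2]
E
python3 - <<'E'
from h import *
T,S=[dict(np.load(f"pics/{n}0.npz")) for n in("top","side")]
B={'blue':((228,60,272,140),(325,140,400,174)),'stand':((303,95,342,150),(365,186,410,212))}
for i,k in enumerate(B):
    q=[quad(masks(c)[i],b) for c,b in zip((T,S),B[k])]
    p,e=tri(T,mid(q[0]),S,mid(q[1]));print(k,p.round(4),"gap",round(e,4))
    for c,x,n in((T,q[0],'top'),(S,q[1],'side')):
        W=np.array([plane(c,u,[.062,.055][i]) for u in x])
        print(n,x.tolist(),W[:,:2].round(4).tolist(),"c",plane(c,mid(x),[.062,.055][i]).round(4))
        print(cv2.minAreaRect((W[:,:2]*1000).astype(np.float32)))
        cv2.polylines(c["color"],[x.round().astype(int)],True,(0,255,0),1)
a=cv2.resize(T["color"][0:160,160:340],None,fx=3,fy=3,interpolation=cv2.INTER_CUBIC)
b=cv2.resize(S["color"][90:240,310:430],None,fx=2,fy=3.2,interpolation=cv2.INTER_CUBIC)
cv2.imwrite("pics/crop1.png",np.hstack([a,b])[:,:,::-1])
# partition / cup heights: cup lid centre
print(tri(T,(200,37),S,(384,110)))
# partition top near corner (front end right)
print("part",[tri(T,a,S,b)[0].round(3) for a,b in(((146,258),(203,124)),((155,10),(384,91)))])
E
```

```text
blue [0.5992 0.0218 0.0626] gap 0.0083
top [[260.0, 71.0], [257.0, 139.0], [236.0, 130.0], [238.0, 71.0]] [[0.6705, -0.0048], [0.5125, -0.0014], [0.5329, 0.0472], [0.6704, 0.0461]] c [0.5955 0.0236 0.062 ]
((592.0291748046875, 22.33817481994629), (50.90515899658203, 157.9974822998047), 88.7724380493164)
side [[391.0, 153.0], [341.0, 168.0], [332.0, 159.0], [382.0, 147.0]] [[0.6687, 0.0029], [0.522, -0.0025], [0.5226, 0.0462], [0.6656, 0.0404]] c [0.6041 0.022  0.062 ]
((595.5939331054688, 21.065227508544922), (48.69469451904297, 146.61888122558594), 89.35213470458984)
stand [ 0.5588 -0.1519  0.0534] gap 0.0017
top [[336.0, 141.0], [316.0, 136.0], [313.0, 102.0], [333.0, 100.0]] [[0.5107, -0.1812], [0.5219, -0.1354], [0.6008, -0.1275], [0.6057, -0.1733]] c [ 0.5592 -0.1523  0.055 ]
((556.2837524414062, -154.30162048339844), (95.2685546875, 46.0958137512207), 4.752810955047607)
side [[406.0, 196.0], [376.0, 208.0], [367.0, 201.0], [397.0, 190.0]] [[0.5984, -0.1651], [0.516, -0.1728], [0.5122, -0.1416], [0.5942, -0.136]] c [ 0.5566 -0.1537  0.055 ]
((555.3167114257812, -153.3649139404297), (83.69046020507812, 31.373483657836914), 5.276096343994141)
(array([0.71775639, 0.11569317, 0.12518085]), np.float64(0.004502172397130311))
part [array([0.251, 0.2  , 0.155]), array([0.775, 0.211, 0.134])]
```

View pics/crop1.png

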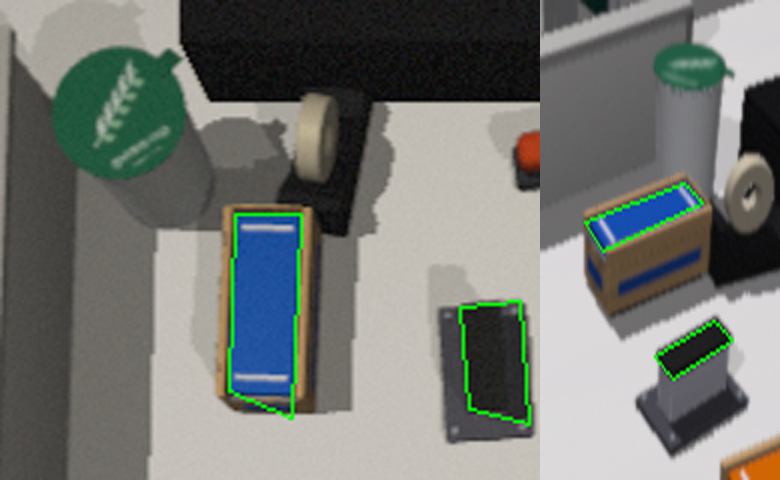

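The crop confirms the choice: blue plaque with both white lines, and the grey-footed black-topped stand. The top-view quads spill onto the front-face strip and the foot plate, so I tighten the masks by brightness.

```bash
python3 - <<'E'
from h import *
T,S=[dict(np.load(f"pics/{n}0.npz")) for n in("top","side")]
h=cv2.cvtColor(T["color"],cv2.COLOR_RGB2HSV)
print("V col blue 247",h[125:142,247].tolist()); print("V stand row 120",h[120,305:342,2].tolist()); print("col 322",h[96:146,322,2].tolist())
for th in (30,35,40):
    q=quad(cv2.inRange(h,(0,0,0),(180,255,th)),(308,98,337,142))
    W=np.array([plane(T,u,.055)[:2] for u in q],np.float32)*1000;print(th,q.tolist(),cv2.minAreaRect(W))
for v in (140,):
    k=cv2.inRange(h,(105,120,v),(122,255,255)); k[135:]=0
    q=quad(k,(228,60,272,137));W=np.array([plane(T,u,.062)[:2] for u in q],np.float32)*1000
    print(q.tolist(),W.round(1).tolist(),cv2.minAreaRect(W))
    print(tri(T,mid(q),S,mid(np.array([[391.0, 153.0], [341.0, 168.0], [332.0, 159.0], [382.0, 147.0]]))))
# white lines in both views
for n,c,b in(("top",T,(232,64,266,137)),("side",S,(328,143,398,172))):
    hs=cv2.cvtColor(c["color"],cv2.COLOR_RGB2HSV);m=cv2.inRange(hs,(95,0,140),(130,120,255));z=np.zeros_like(m);z[b[1]:b[3],b[0]:b[2]]=m[b[1]:b[3],b[0]:b[2]]
    N,_,st,ce=cv2.connectedComponentsWithStats(z)
    for i in range(1,N):
        if st[i,4]>4: print(n,st[i].tolist(),ce[i].round(1),plane(c,ce[i],.062).round(4))
E
```

```text
V col blue 247 [[128, 5, 186], [110, 58, 179], [109, 159, 164], [107, 213, 158], [109, 196, 161], [108, 208, 163], [108, 215, 114], [14, 47, 136], [16, 32, 118], [14, 73, 87], [114, 95, 83], [108, 131, 68], [18, 39, 85], [20, 17, 184], [16, 14, 197], [20, 12, 196], [18, 16, 196]]
V stand row 120 [174, 150, 97, 72, 69, 66, 71, 68, 68, 63, 48, 33, 32, 43, 40, 37, 33, 35, 39, 35, 36, 37, 33, 38, 45, 42, 39, 45, 41, 47, 61, 95, 155, 198, 197, 195, 197]
col 322 [197, 194, 195, 190, 124, 55, 37, 37, 35, 29, 33, 40, 35, 37, 34, 40, 39, 39, 34, 36, 36, 39, 37, 32, 35, 40, 34, 34, 37, 31, 40, 35, 30, 32, 37, 36, 37, 36, 40, 33, 32, 56, 75, 72, 79, 79, 81, 79, 79, 77]
30 [[326.0, 136.0], [317.0, 136.0], [318.0, 130.0], [322.0, 128.0]] ((527.1176147460938, -145.40884399414062), (20.666057586669922, 18.389793395996094), 26.95758819580078)
35 [[326.0, 102.0], [328.0, 136.0], [317.0, 136.0], [314.0, 102.0]] ((561.4561767578125, -146.31246948242188), (80.81524658203125, 27.495668411254883), 4.010581970214844)
40 [[331.0, 102.0], [334.0, 138.0], [316.0, 136.0], [314.0, 102.0]] ((559.200927734375, -153.17922973632812), (86.349609375, 40.722801208496094), 4.115023136138916)
[[259.0, 71.0], [256.0, 130.0], [236.0, 130.0], [239.0, 71.0]] [[670.5, -2.5], [533.2000122070312, 1.2999999523162842], [532.9000244140625, 47.20000076293945], [670.4000244140625, 43.79999923706055]] ((601.6763916015625, 22.372825622558594), (46.27323913574219, 138.76637268066406), 88.56808471679688)
(array([0.60256017, 0.02192833, 0.06220133]), np.float64(0.0025247447897630416))
top [240, 75, 18, 2, 21] [248.4  75.9] [0.659  0.0218 0.062 ]
top [238, 124, 18, 3, 29] [245.4 125.6] [0.5433 0.0258 0.062 ]
side [379, 147, 9, 9, 28] [383.1 151. ] [0.6566 0.0209 0.062 ]
side [339, 157, 11, 10, 34] [343.2 161.8] [0.5408 0.0212 0.062 ]
```

Estimates: plaque centre (0.601, 0.022, 0.062), yaw about -1.2°. Stand top (0.5575, -0.153, 0.054), yaw about +4.7°. Moving above the plaque with fingers shut.

```bash
python3 -m creep '[0,0,-17.7,-0.56,-0.334,0,255, 0,0,-17.7,-0.56,-0.334,0,255, 0,0,-17.7,-0.56,-0.334,0,255, 0,0,-17.7,-0.56,-0.334,0,255, 0,0,-17.7,-0.56,-0.334,0,255, 0,0,-17.7,-0.56,-0.334,0,255, 0,0,-17.7,-0.56,-0.334,0,255, 0,0,-17.7,-0.56,-0.334,0,255]' 20
cat >> h.py <<'E'
from scipy.spatial.transform import Rotation as Ro
def go(env,p,yaw):
    "tool-frame shift and turn to put fingertip point/TCP at p with tool y at world yaw(deg)"
    s=env.state();R=Ro.from_quat(np.r_[s["tool_rot"][1:],s["tool_rot"][0]])
    y=np.radians(yaw);Y=np.array([np.cos(y),np.sin(y),0]);Z=np.array([0,0,-1.]);G=Ro.from_matrix(np.c_[np.cross(Y,Z),Y,Z])
    print("pos",s["eef_pos"].round(4),"F",s["wrist_force"].round(2),"gap",round(s["finger_gap"],4),"t",s["time_s"])
    print("turn",np.degrees((R.inv()*G).as_rotvec()).round(2),"shift",R.inv().apply(np.array(p)-s["eef_pos"]).round(4))
E
python3 -c "
from rig import env
from h import *
go(env,[.6,.022,.286],88.8)"
```

```text
time_s: 0.77
eef_pos: [0.3906, 0.269, 0.4046]
tool_rot: [-0.0, 0.01, 1.0, -0.0]
wrist_force: [1.3, 0.9, -0.3]
finger_gap: 0.0438
pos [0.3906 0.269  0.4046] F [ 1.33  0.93 -0.3 ] gap 0.0438 t 0.7667
turn [-0.05 -0.03  0.01] shift [-0.2145 -0.2425  0.1188]
```

```bash
python3 -m creep '[0,0,0,-0.214,-0.242,0.02,255, 0,0,0,-0.214,-0.242,0.02,255, 0,0,0,-0.214,-0.242,0.02,255, 0,0,0,-0.214,-0.242,0.02,255, 0,0,0,-0.214,-0.242,0.02,255, 0,0,0,-0.214,-0.242,0.02,255, 0,0,0,-0.214,-0.242,0.02,255, 0,0,0,-0.214,-0.242,0.1,255]'
python3 -c "
from rig import env
from h import *
go(env,[.6,.022,.268],88.8)"
```

```text
time_s: 1.43
eef_pos: [0.5915, 0.0325, 0.353]
tool_rot: [0.005, 0.012, 1.0, -0.001]
wrist_force: [1.8, -0.0, 1.1]
finger_gap: 0.0005
pos [0.5915 0.0325 0.353 ] F [ 1.78 -0.    1.15] gap 0.0005 t 1.4333
turn [-0.09  0.61 -0.13] shift [-0.0078 -0.0102  0.0851]
```

```bash
python3 -m creep '[0,0.6,0,-0.0078,-0.0102,0.04,255, 0,0.6,0,-0.0078,-0.0102,0.07,255, 0,0.6,0,-0.0078,-0.0102,0.085,255, 0,0.6,0,-0.0078,-0.0102,0.085,255]'
python3 - <<'E'
from rig import env
from h import *
go(env,[.6,.022,.248],88.8)
T,S=env.capture("top"),env.capture("side")
np.savez("pics/top1.npz",**T)
a=cv2.resize(T["color"][40:180,180:350],None,fx=2.4,fy=2.4)
b=cv2.resize(S["color"][40:208,310:460],None,fx=2,fy=2)
cv2.imwrite("pics/c2.png",np.hstack([a,b])[:,:,::-1])
E
```

```text
time_s: 1.77
eef_pos: [0.599, 0.0216, 0.2641]
tool_rot: [-0.003, 0.012, 1.0, -0.001]
wrist_force: [-0.2, 1.5, -0.2]
finger_gap: 0.0005
pos [0.599  0.0216 0.2641] F [-0.17  1.45 -0.24] gap 0.0005 t 1.7667
turn [-0.09 -0.39 -0.16] shift [-0.0011  0.0004  0.0161]
```

View pics/c2.png

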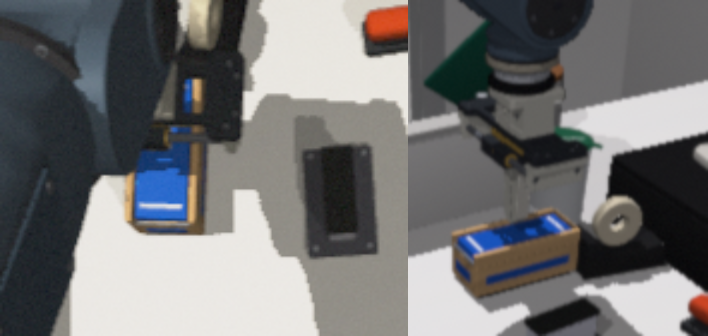

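The shut fingertips stand centred over the plaque's middle (side crop about (515,215)), with the walls clear. Next, a slow descent to contact.

```bash
python3 -m creep '[0,-0.2,0,0,0,0.008,255, 0,-0.2,0,0,0,0.011,255, 0,-0.2,0,0,0,0.013,255, 0,-0.2,0,0,0,0.0145,255, 0,-0.2,0,0,0,0.0145,255]'
python3 -m creep '[0,0,0,0,0,0.0005,255,0,0,0,0,0,0.0005,255]'
```

```text
time_s: 2.28
eef_pos: [0.6001, 0.0221, 0.2539]
tool_rot: [0.002, 0.011, 1.0, -0.001]
wrist_force: [-0.2, 0.1, 0.1]
finger_gap: 0.0005
time_s: 2.45
eef_pos: [0.6001, 0.0221, 0.2536]
tool_rot: [0.002, 0.011, 1.0, -0.001]
wrist_force: [-0.7, 0.3, -0.1]
finger_gap: 0.0004
```

```bash
python3 -m creep '[0,0,0,0,0,0.003,255,0,0,0,0,0,0.003,255,0,0,0,0,0,0.003,255]'
python3 -m creep '[0,0,0,0,0,0.003,255,0,0,0,0,0,0.003,255,0,0,0,0,0,0.003,255]'
```

```text
time_s: 2.7
eef_pos: [0.6001, 0.0221, 0.2504]
tool_rot: [0.002, 0.011, 1.0, -0.001]
wrist_force: [0.7, 0.4, -0.2]
finger_gap: 0.0005
time_s: 2.95
eef_pos: [0.6004, 0.0221, 0.2484]
tool_rot: [0.002, 0.011, 1.0, -0.001]
wrist_force: [-2.2, -0.3, 10.9]
finger_gap: 0.0005
```

Contact at 0.2485 (tip 62.5 mm up, which agrees). Dragging toward -x in steps while watching the force.

```bash
python3 -m creep '[0,0,0,0.004,0,0.0006,255,0,0,0,0.008,0,0.0006,255,0,0,0,0.012,0,0.0006,255,0,0,0,0.014,0,0.0006,255]'
```

```text
time_s: 3.28
eef_pos: [0.5865, 0.0224, 0.2484]
tool_rot: [0.004, 0.011, 1.0, -0.001]
wrist_force: [2.1, -0.2, 5.6]
finger_gap: 0.0004
```

```bash
python3 -m creep '[0,-0.3,0,0.004,0,0.0006,255,0,-0.3,0,0.008,0,0.0006,255,0,-0.3,0,0.012,0,0.0005,255,0,-0.3,0,0.015,0,0.0005,255]'
python3 - <<'E'
from rig import env
from h import *
S=env.capture("side");T=env.capture("top")
b=cv2.resize(S["color"][110:210,310:430],None,fx=4,fy=4)
a=cv2.resize(T["color"][80:180,220:300],None,fx=4,fy=4)
cv2.imwrite("pics/c3.png",np.hstack([a,b])[:,:,::-1])
E
```

```text
time_s: 3.62
eef_pos: [0.5715, 0.0227, 0.2484]
tool_rot: [0.007, 0.011, 1.0, -0.001]
wrist_force: [1.5, -0.9, 6.4]
finger_gap: 0.0003
```

View pics/c3.png

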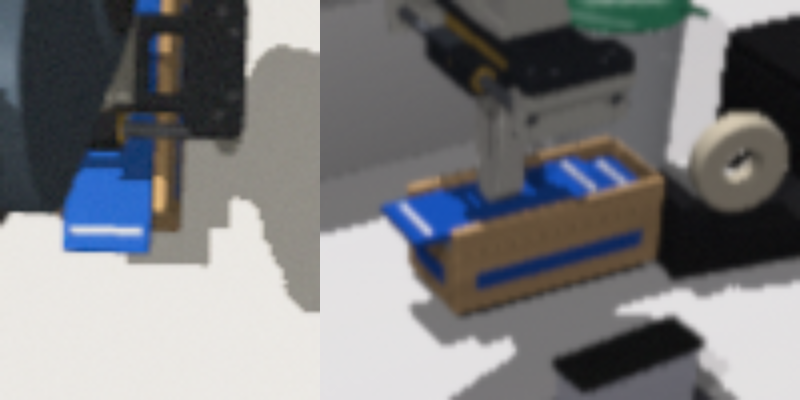

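The plaque slides with the tool and the lower one stays put (its white line shows at (612,172)). About 26 mm more.

```bash
python3 -m creep '[0,0.2,0,0.004,0,0.0006,255,0,0.2,0,0.008,0,0.0006,255,0,0.2,0,0.012,0,0.0005,255,0,0.2,0,0.014,0,0.0005,255]'
python3 -m creep '[0,0.2,0,0.004,0,0.0006,255,0,0.2,0,0.008,0,0.0006,255,0,0.2,0,0.011,0,0.0005,255,0,0.2,0,0.011,0,0.0005,255]'
```

```text
time_s: 4.05
eef_pos: [0.5574, 0.023, 0.2484]
tool_rot: [0.006, 0.011, 1.0, -0.001]
wrist_force: [1.9, 0.2, 6.2]
finger_gap: 0.0004
time_s: 4.38
eef_pos: [0.5463, 0.0233, 0.2484]
tool_rot: [0.005, 0.011, 1.0, -0.001]
wrist_force: [-0.8, -0.2, 7.7]
finger_gap: 0.0006
```

```bash
python3 -m creep '[0,0,0,0,0,-0.02,255,0,0,0,0,0,-0.05,255,0,-0.5,0,0.01,0,-0.08,255,0,-0.5,0,0.04,0,-0.08,0,0,-0.5,0,0.04,0,-0.08,0,0,-0.5,0,0.04,0,-0.08,0,0,-0.5,0,0.04,0,-0.08,0]'
python3 - <<'E'
from rig import env
from h import *
go(env,[.507,.023,.30],88.8)
S=env.capture("side");T=env.capture("top")
np.savez("pics/S4.npz",**S);np.savez("pics/T4.npz",**T)
b=cv2.resize(S["color"][110:220,300:420],None,fx=4,fy=4)
a=cv2.resize(T["color"][70:180,220:300],None,fx=4,fy=4)
cv2.imwrite("pics/c4.png",np.hstack([a,b])[:,:,::-1])
E
```

```text
time_s: 4.97
eef_pos: [0.5056, 0.0244, 0.3277]
tool_rot: [0.01, 0.011, 1.0, -0.001]
wrist_force: [-0.1, -0.6, -0.8]
finger_gap: 0.0225
pos [0.5056 0.0244 0.3277] F [-0.1  -0.64 -0.81] gap 0.0225 t 4.9667
turn [-0.11  1.11 -0.11] shift [-0.0009 -0.0013  0.0277]
```

View pics/c4.png

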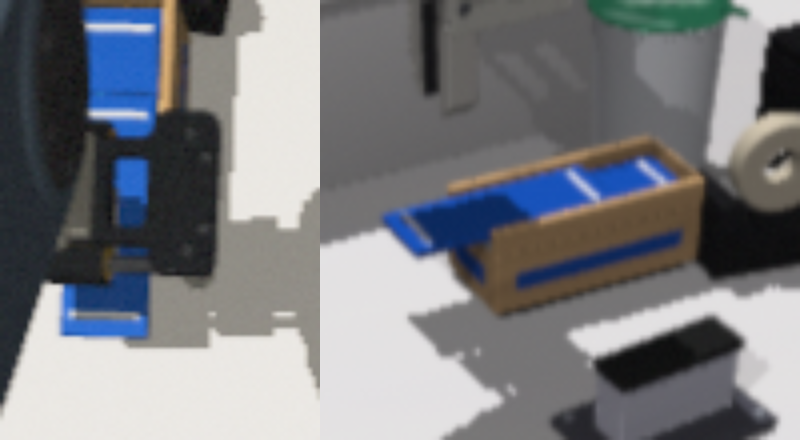

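The blue plaque sticks out over the front: its front end is at side-crop (384,217)-(418,252), and its back line at (583,185) is still inside the walls. Computing coordinates.

```bash
python3 - <<'E'
from h import *
T,S=[dict(np.load(f"pics/{n}4.npz")) for n in"TS"]
P=lambda c,u,z:plane(c,u,z).round(4)[:2]
print("top front corners",P(T,(235.5,153.3),.062),P(T,(257,153.7),.062))
print("side front corners",P(S,(316,164.2),.062),P(S,(324.5,173),.062))
print("back corner near side wall top front",P(S,(343,168),.066))
for n,c,b in(("top",T,(230,70,262,158)),("side",S,(312,140,392,176))):
    hs=cv2.cvtColor(c["color"],cv2.COLOR_RGB2HSV);m=cv2.inRange(hs,(90,0,95),(135,130,255));z=np.zeros_like(m);z[b[1]:b[3],b[0]:b[2]]=m[b[1]:b[3],b[0]:b[2]]
    N,_,st,ce=cv2.connectedComponentsWithStats(z)
    for i in range(1,N):
        if st[i,4]>8: print(n,st[i].tolist(),ce[i].round(1),P(c,ce[i],.062))
E
```

```text
top front corners [0.4793 0.047 ] [ 0.4788 -0.0022]
side front corners [0.4763 0.0421] [ 0.4766 -0.0043]
back corner near side wall top front [ 0.5231 -0.0105]
top [241, 76, 18, 3, 30] [250.3  76.7] [0.6571 0.0173]
top [242, 97, 15, 3, 33] [248.7  98.1] [0.6071 0.0198]
top [257, 139, 1, 14, 14] [257.  145.5] [ 0.4976 -0.0018]
top [234, 141, 2, 13, 18] [234.7 147.9] [0.4915 0.0491]
top [237, 147, 18, 3, 23] [244.5 148.7] [0.4901 0.0266]
top [240, 154, 17, 1, 17] [248. 154.] [0.4779 0.0184]
side [372, 140, 20, 9, 87] [383.5 142.2] [0.6834 0.061 ]
side [352, 143, 5, 4, 9] [354.3 144.4] [0.6092 0.0864]
side [379, 149, 9, 8, 26] [382.2 152.5] [0.6502 0.0154]
side [358, 151, 15, 10, 40] [365.2 155.4] [0.605  0.0232]
side [312, 158, 21, 18, 100] [322.2 166.2] [0.4853 0.0263]
```

```bash
python3 -m creep '[0,1.1,-0.1,-0.002,-0.0018,0,0,0,1.1,-0.1,-0.002,-0.0018,0,0,0,1.1,-0.1,-0.002,-0.0018,0.01,0,0,1.1,-0.1,-0.002,-0.0018,0.03,0,0,1.1,-0.1,-0.002,-0.0018,0.03,0,0,1.1,-0.1,-0.002,-0.0018,0.03,0]'
python3 -c "
from rig import env
from h import *
go(env,[.508,.0228,.226],88.8)"
```

```text
time_s: 5.57
eef_pos: [0.5083, 0.0224, 0.2965]
tool_rot: [-0.001, 0.011, 1.0, -0.001]
wrist_force: [0.3, 0.8, -0.9]
finger_gap: 0.0704
pos [0.5083 0.0224 0.2965] F [ 0.31  0.79 -0.92] gap 0.0704 t 5.5667
turn [-0.1  -0.16 -0.02] shift [0.0001 0.0005 0.0705]
```

```bash
python3 -m creep '[0,-0.1,0,0,0.0005,0,0,0,-0.1,0,0,0.0005,0,0,0,-0.1,0,0,0.0005,0.01,0,0,-0.1,0,0,0.0005,0.03,0,0,-0.1,0,0,0.0005,0.05,0,0,-0.1,0,0,0.0005,0.065,0,0,-0.1,0,0,0.0005,0.072,0,0,-0.1,0,0,0.0005,0.072,0]'
python3 -c "
from rig import env
from h import *
go(env,[.508,.0228,.226],88.8)"
```

```text
time_s: 6.23
eef_pos: [0.5078, 0.0228, 0.2232]
tool_rot: [-0.002, 0.011, 1.0, -0.001]
wrist_force: [-0.6, 0.7, -0.6]
finger_gap: 0.0929
pos [0.5078 0.0228 0.2232] F [-0.56  0.75 -0.57] gap 0.0929 t 6.2333
turn [-0.1  -0.19 -0.02] shift [-0.0002  0.     -0.0028]
```

```bash
python3 -m creep '[0,0,0,0,0,-0.003,0,0,0,0,0,0,-0.003,60,0,0,0,0,0,-0.003,90,0,0,0,0,0,-0.003,130,0,0,0,0,0,-0.003,160,0,0,0,0,0,-0.003,200,0,0,0,0,0,-0.003,255,0,0,0,0,0,-0.003,255]' 25
python3 -m creep '[0,0,0,0,0,0,255,0,0,0,0,0,0,255,0,0,0,0,0,0,255]' 30
python3 - <<'E'
from rig import env
from h import *
go(env,[.508,.0228,.226],88.8)
S=env.capture("side");T=env.capture("top")
b=cv2.resize(S["color"][90:220,300:420],None,fx=4,fy=4)
a=cv2.resize(T["color"][70:200,220:300],None,fx=4,fy=4)
cv2.imwrite("pics/c5.png",np.hstack([a,b])[:,:,::-1])
E
```

```text
time_s: 6.9
eef_pos: [0.5078, 0.0228, 0.2262]
tool_rot: [-0.002, 0.011, 1.0, -0.001]
wrist_force: [-0.3, -0.4, -0.2]
finger_gap: 0.0511
time_s: 7.15
eef_pos: [0.5078, 0.0228, 0.2262]
tool_rot: [-0.002, 0.011, 1.0, -0.001]
wrist_force: [-0.5, -0.3, 0.6]
finger_gap: 0.0496
pos [0.5078 0.0228 0.2262] F [-0.46 -0.3   0.64] gap 0.0496 t 7.15
turn [-0.1  -0.19 -0.02] shift [-0.0002  0.      0.0002]
```

View pics/c5.png

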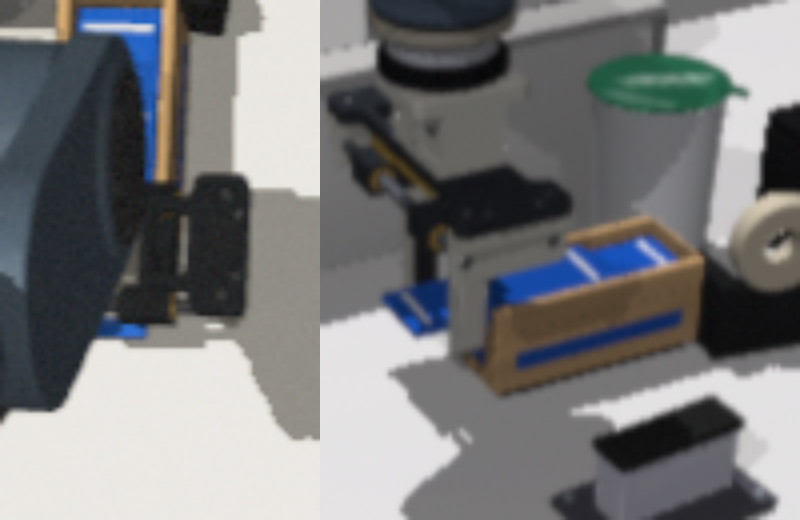

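The fingers pinch the projecting end (gap 49.6 mm). Next, lift straight up, gently.

```bash
python3 -m creep '[0,0,0,0,0,0,255,0,0,0,0,0,-0.003,255,0,0,0,0,0,-0.009,255,0,0,0,0,0,-0.018,255,0,0,0,0,0,-0.03,255,0,0,0,0,0,-0.045,255,0,0,0,0,0,-0.055,255,0,0,0,0,0,-0.06,255]' 45
python3 -m creep '[0,0,0,0,0,-0.006,255,0,0,0,0,0,-0.01,255,0,0,0,0,0,-0.01,255]'
python3 - <<'E'
from rig import env
from h import *
S=env.capture("side");T=env.capture("top")
go(env,[.5195,-.1565,.25],94.7)
np.savez("pics/S6.npz",**S);np.savez("pics/T6.npz",**T)
b=cv2.resize(S["color"][80:220,300:420],None,fx=4,fy=4)
a=cv2.resize(T["color"][50:190,220:300],None,fx=4,fy=4)
cv2.imwrite("pics/c6.png",np.hstack([a,b])[:,:,::-1])
E
```

```text
time_s: 7.92
eef_pos: [0.5083, 0.0229, 0.2881]
tool_rot: [-0.0, 0.011, 1.0, -0.001]
wrist_force: [0.4, -0.1, 0.5]
finger_gap: 0.0492
time_s: 8.17
eef_pos: [0.5084, 0.0229, 0.2989]
tool_rot: [0.0, 0.011, 1.0, -0.001]
wrist_force: [-0.8, 0.7, 0.2]
finger_gap: 0.0491
pos [0.5082 0.0229 0.2979] F [ 1.2  -0.   -1.01] gap 0.0494 t 8.2667
turn [-0.1  -0.07 -5.92] shift [-0.0152 -0.179   0.0482]
```

View pics/c6.png

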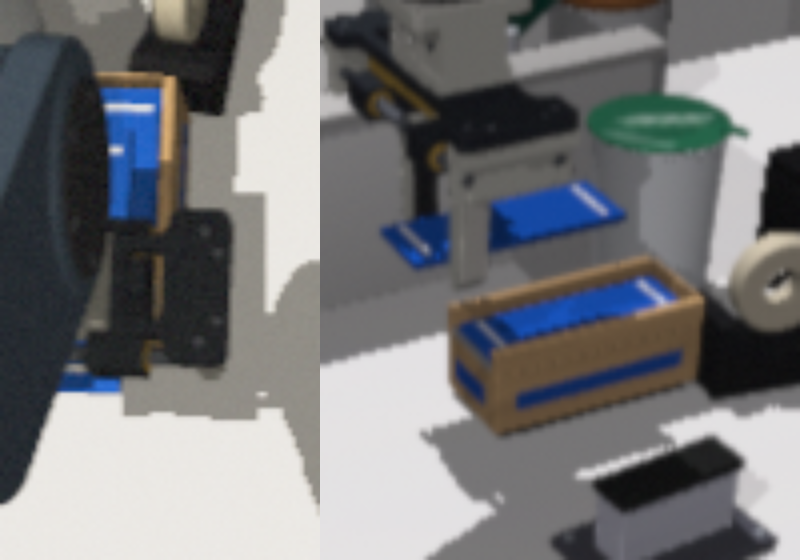

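The plaque is held level and clear; the lower one is still in the dispenser. Re-measuring the stand, then checking level and yaw.

```bash
python3 - <<'E'
from rig import env
from h import *
T,S=[dict(np.load(f"pics/{n}6.npz")) for n in"TS"]
for th in(40,50,60):
    h=cv2.cvtColor(S["color"],cv2.COLOR_RGB2HSV);q=quad(cv2.inRange(h,(0,0,0),(180,255,th)),(365,186,410,212))
    print("side",th,q.tolist(),plane(S,mid(q),.055).round(4),cv2.minAreaRect(np.array([plane(S,u,.055)[:2] for u in q],np.float32)*1000))
h=cv2.cvtColor(T["color"],cv2.COLOR_RGB2HSV)
for r in(105,112,120,128,134):print(r,h[r,308:342,2].tolist())
for c in(319,323,327):print(c,h[96:144,c,2].tolist())
for n,u in(("front",(323,138.75)),("back",(367.5,130))):print(n,plane(S,u,.131).round(4))
go(env,[.5176,-.1552,.298],94.7)
E
```

```text
side 40 [[405.0, 196.0], [376.0, 208.0], [368.0, 200.0], [397.0, 190.0]] [ 0.559  -0.1526  0.055 ] ((554.95458984375, -152.89031982421875), (80.95154571533203, 33.28453826904297), 4.641052722930908)
side 50 [[406.0, 196.0], [376.0, 207.0], [367.0, 201.0], [397.0, 189.0]] [ 0.5535 -0.1529  0.055 ] ((556.0531616210938, -153.2867889404297), (84.73822021484375, 32.50624084472656), 6.053587436676025)
side 60 [[405.0, 196.0], [376.0, 208.0], [367.0, 201.0], [398.0, 189.0]] [ 0.5567 -0.1535  0.055 ] ((556.7662963867188, -153.270751953125), (86.62361145019531, 31.372676849365234), 5.223238945007324)
105 [138, 145, 116, 87, 87, 75, 52, 48, 45, 41, 45, 46, 43, 50, 48, 45, 45, 46, 60, 69, 66, 68, 71, 71, 66, 65, 82, 137, 211, 235, 234, 234, 234, 234]
112 [90, 89, 87, 89, 88, 88, 68, 45, 48, 46, 51, 45, 48, 47, 44, 48, 47, 47, 49, 54, 58, 57, 57, 57, 59, 57, 58, 107, 158, 213, 234, 235, 234, 235]
120 [49, 47, 43, 50, 49, 47, 46, 30, 24, 31, 35, 31, 30, 32, 36, 34, 30, 24, 30, 40, 51, 57, 55, 53, 55, 56, 56, 79, 119, 144, 144, 145, 144, 145]
128 [58, 52, 51, 47, 50, 49, 46, 40, 15, 27, 31, 23, 30
[... 328 characters left out ...]
32, 23, 32, 27, 31, 32, 24, 29, 28, 31, 31, 30, 23, 30, 24, 35, 22, 30, 23, 29, 27, 57, 91, 103, 66, 56, 57, 58]
323 [234, 233, 234, 228, 147, 66, 50, 46, 43, 45, 49, 46, 39, 46, 43, 47, 48, 39, 19, 30, 31, 28, 35, 29, 34, 26, 31, 35, 32, 32, 28, 29, 27, 26, 25, 30, 29, 26, 30, 30, 26, 80, 98, 91, 61, 58, 56, 57]
327 [234, 233, 234, 221, 178, 109, 84, 82, 85, 69, 55, 54, 48, 52, 55, 52, 54, 41, 39, 41, 41, 33, 41, 33, 40, 35, 33, 34, 28, 32, 32, 34, 31, 30, 31, 22, 32, 31, 37, 27, 33, 87, 90, 72, 62, 60, 59, 59]
front [0.493  0.0345 0.131 ]
back [0.609  0.0243 0.131 ]
pos [0.5082 0.0229 0.2979] F [ 1.2  -0.   -1.01] gap 0.0494 t 8.2667
turn [-0.1  -0.07 -5.92] shift [-0.0132 -0.1779  0.0002]
```

```bash
python3 -m creep '[0,0,-1,-0.0025,-0.02,0,255,0,0,-2,-0.005,-0.05,0,255,0,0,-3,-0.0075,-0.08,0,255,0,0,-4,-0.01,-0.11,0,255,0,0,-5,-0.0125,-0.14,0,255,0,0,-6,-0.015,-0.165,0,255,0,0,-6,-0.015,-0.176,0,255,0,0,-6,-0.015,-0.176,0,255]'
python3 -m creep '[0,0,0,0,0,0,255,0,0,0,0,0,0.01,255,0,0,0,0,0,0.022,255,0,0,0,0,0,0.034,255,0,0,0,0,0,0.04,255,0,0,0,0,0,0.04,255]'
python3 - <<'E'
from rig import env
from h import *
S=env.capture("side");T=env.capture("top")
go(env,[.5196,-.1532,.245],94.8)
np.savez("pics/S7.npz",**S);np.savez("pics/T7.npz",**T)
b=cv2.resize(S["color"][120:250,340:450],None,fx=4,fy=4)
a=cv2.resize(T["color"][70:200,270:350],None,fx=4,fy=4)
cv2.imwrite("pics/c7.png",np.hstack([a,b])[:,:,::-1])
E
```

```text
time_s: 8.93
eef_pos: [0.5192, -0.155, 0.2976]
tool_rot: [-0.001, -0.04, 0.999, -0.001]
wrist_force: [0.0, 0.2, -0.5]
finger_gap: 0.0492
time_s: 9.43
eef_pos: [0.5188, -0.1543, 0.2558]
tool_rot: [-0.002, -0.041, 0.999, -0.0]
wrist_force: [-0.6, 0.1, -0.5]
finger_gap: 0.0491
pos [ 0.5192 -0.1547  0.2574] F [0.17 0.22 0.1 ] gap 0.0494 t 9.5333
turn [-0.07 -0.15 -0.15] shift [-0.0005  0.0015  0.0124]
```

View pics/c7.png

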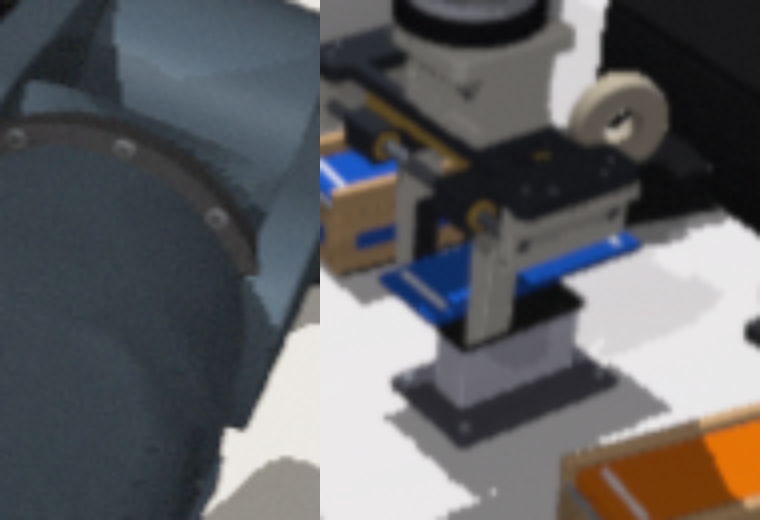

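```bash
python3 - <<'E'
from h import *
S=dict(np.load("pics/S7.npz"))
c=[plane(S,u,.0932)[:2] for u in((373.75,200.5),(419.5,180.2),(355.75,190))]
print(np.round(c,4).tolist())
d=c[1]-c[0];print("len",np.hypot(*d),"yaw",np.degrees(np.arctan2(d[1],d[0])),"w",np.hypot(*(c[2]-c[0])),"centre",(c[1]+c[2])/2)
# expected at tool: 
t=np.radians(4.8);e=np.array([np.cos(t),np.sin(t)]);n=np.array([-e[1],e[0]])
P=np.array([.5192,-.1547])+.0395*e
print("pred centre",P)
for a,b in((-70,-25),(70,-25),(-70,25)):print(proj(S,np.r_[P+a*e/1000+b*n/1000,.0932]).round(1))
for X in((.5565,-.153),(.559,-.150)):
  for a,b in((-42,-15),(42,-15),(42,15),(-42,15)):print(X,proj(S,np.r_[np.array(X)+a*e/1000+b*n/1000,.055]).round(1))
E
```

```text
[[0.4964, -0.192], [0.6242, -0.1728], [0.4828, -0.1415]]
len 0.12925532533878728 yaw 8.543785486529801 w 0.052212855564483934 centre [ 0.55351119 -0.15713616]
pred centre [ 0.55856147 -0.15139473]
[369.  198.8]
[421.2 179. ]
[355.2 187.4]
(0.5565, -0.153) [375.7 207.7]
(0.5565, -0.153) [406.3 195.7]
(0.5565, -0.153) [397.7 189.3]
(0.5565, -0.153) [367.5 200.8]
(0.559, -0.15) [375.9 206.6]
(0.559, -0.15) [406.4 194.7]
(0.559, -0.15) [397.9 188.4]
(0.559, -0.15) [367.7 199.8]
```

```bash
python3 - <<'E'
from h import *
S=dict(np.load("pics/S7.npz"))
h=cv2.cvtColor(S["color"],cv2.COLOR_RGB2HSV)
for n,m in(("blue",cv2.inRange(h,(100,90,40),(125,255,255))),):
    m[:,:354]=0;m[:174]=0;m[206:]=0
    ys,xs=np.nonzero(m)
    for f,k in(("left",xs),("right",-xs),("low",-ys)):
        i=np.argsort(k,kind='stable')[:6];print(f,[(int(xs[j]),int(ys[j])) for j in i])
    print("lower edge",[(c,int(ys[xs==c].max())) for c in range(356,422,3) if (xs==c).any()])
    print("upper edge",[(c,int(ys[xs==c].min())) for c in range(356,422,3) if (xs==c).any()])
a=cv2.resize(S["color"][165:225,345:430],None,fx=9,fy=9,interpolation=cv2.INTER_CUBIC)
cv2.imwrite("pics/c8.png",a[:,:,::-1])
E
```

```text
left [(354, 177), (354, 178), (354, 179), (354, 180), (355, 177), (355, 178)]
right [(419, 180), (419, 181), (418, 179), (418, 180), (418, 181), (418, 182)]
low [(369, 201), (370, 201), (367, 200), (368, 200), (369, 200), (370, 200)]
lower edge [(356, 191), (359, 193), (362, 195), (365, 198), (368, 200), (371, 200), (374, 199), (377, 193), (389, 193), (392, 192), (395, 191), (398, 190), (401, 188), (404, 187), (407, 186), (410, 185), (413, 183), (416, 182), (419, 181)]
upper edge [(356, 177), (359, 187), (362, 186), (365, 184), (368, 183), (371, 174), (374, 181), (377, 180), (389, 188), (392, 187), (395, 186), (398, 185), (401, 183), (404, 182), (407, 181), (410, 180), (413, 181), (416, 178), (419, 180)]
```

View pics/c8.png

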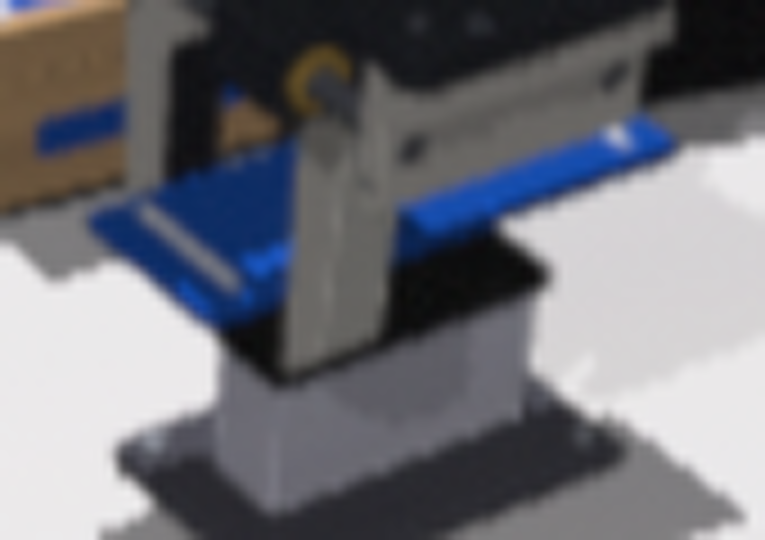

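Plaque corners in the side view at (355,189), (369,200) and (420,181) sit a uniform ~1 px below the prediction. That is the same bias the stand shows, so the alignment is within about 1.5 mm. Applying +1.5 mm tool y and lowering.

```bash
python3 -m creep '[0,0,-0.2,-0.0005,0.0015,0.002,255,0,0,-0.2,-0.0005,0.0015,0.008,255,0,0,-0.2,-0.0005,0.0015,0.014,255,0,0,-0.2,-0.0005,0.0015,0.02,255,0,0,-0.2,-0.0005,0.0015,0.026,255,0,0,-0.2,-0.0005,0.0015,0.029,255,0,0,-0.2,-0.0005,0.0015,0.029,255,0,0,-0.2,-0.0005,0.0015,0.029,255]'
python3 -c "
from rig import env
from h import *
go(env,[.5196,-.1532,.2252],94.8)"
```

```text
time_s: 10.2
eef_pos: [0.5195, -0.1533, 0.2282]
tool_rot: [-0.001, -0.042, 0.999, -0.001]
wrist_force: [-0.4, -0.2, 0.4]
finger_gap: 0.0489
pos [ 0.5195 -0.1533  0.2282] F [-0.4  -0.22  0.35] gap 0.0489 t 10.2
turn [-0.06 -0.16  0.05] shift [-0.0001  0.0001  0.003 ]
```

```bash
python3 -m creep '[0,0,0,0,0,0.001,255,0,0,0,0,0,0.002,255,0,0,0,0,0,0.002,255]'
python3 -m creep '[0,0,0,0,0,0.001,255,0,0,0,0,0,0.001,255,0,0,0,0,0,0.001,255]'
```

```text
time_s: 10.45
eef_pos: [0.5195, -0.1533, 0.2262]
tool_rot: [-0.001, -0.042, 0.999, -0.001]
wrist_force: [0.3, -0.3, -0.4]
finger_gap: 0.0491
time_s: 10.7
eef_pos: [0.5196, -0.1533, 0.2253]
tool_rot: [-0.001, -0.042, 0.999, -0.001]
wrist_force: [-0.5, -0.0, -1.2]
finger_gap: 0.049
```

```bash
python3 -m creep '[0,0,0,0,0,0.0008,255,0,0,0,0,0,0.0008,255,0,0,0,0,0,0.0008,255]'
```

```text
time_s: 10.95
eef_pos: [0.5196, -0.1533, 0.2252]
tool_rot: [-0.001, -0.042, 0.999, -0.001]
wrist_force: [-3.8, 1.4, 8.9]
finger_gap: 0.0492
```

```bash
python3 -m creep '[0,0,0,0,0,0.0008,255,0,0,0,0,0,0.0008,255,0,0,0,0,0,0.0008,255]'
```

```text
time_s: 11.2
eef_pos: [0.5196, -0.1533, 0.2252]
tool_rot: [-0.001, -0.042, 0.999, -0.001]
wrist_force: [-4.6, 2.1, 10.9]
finger_gap: 0.0492
```

Contact at exactly the predicted height. Easing off the pressure, then opening gently.

```bash
python3 -m creep '[0,0,0,0,0,0,255,0,0,0,0,0,0,255,0,0,0,0,0,0,115,0,0,0,0,0,0,105,0,0,0,0,0,0,95,0,0,0,0,0,0,80,0,0,0,0,0,0,50,0,0,0,0,0,0,50]' 10
python3 -m creep '[0,0,0,0,0,0,0,0,0,0,0,0,0,0,0,0,0,0,0,0,0,0,0,0,0,0,0,0]'
```

```text
time_s: 11.87
eef_pos: [0.5196, -0.1533, 0.2251]
tool_rot: [-0.001, -0.042, 0.999, -0.001]
wrist_force: [-1.0, 0.5, -0.5]
finger_gap: 0.072
time_s: 12.2
eef_pos: [0.5196, -0.1533, 0.2251]
tool_rot: [-0.001, -0.042, 0.999, -0.001]
wrist_force: [-0.4, 0.6, -0.2]
finger_gap: 0.092
```

Raise straight up, move back toward -x and clear of the view (towards +y), then look.

```bash
python3 -m creep '[0,0,0,0,0,-0.01,0,0,0,0,0,0,-0.03,0,0,0,0,0,0,-0.06,0,0,0,0,0,0,-0.1,0,0,0,0,0,0,-0.13,0,0,0,0,0.03,0,-0.15,0,0,0,0,0.06,0,-0.16,0,0,0,0,0.08,0,-0.16,0]'
python3 -m creep '[0,0,0,0.03,0.04,0,0,0,0,0,0.06,0.08,0,0,0,0,0,0.09,0.12,0,0,0,0,0,0.1,0.16,0,0,0,0,0,0.1,0.2,0,0,0,0,0,0.1,0.24,0,0,0,0,0,0.1,0.28,0,0,0,0,0,0.1,0.28,0,0]'
python3 - <<'E'
from rig import env
from h import *
S=env.capture("side");T=env.capture("top")
np.savez("pics/S9.npz",**S);np.savez("pics/T9.npz",**T)
b=cv2.resize(S["color"][130:250,320:430],None,fx=4,fy=4)
a=cv2.resize(T["color"][50:170,225:345],None,fx=3,fy=4)[:,:]
cv2.imwrite("pics/c9.png",np.hstack([a,b])[:,:,::-1])
E
```

```text
time_s: 12.87
eef_pos: [0.4386, -0.1597, 0.3881]
tool_rot: [0.0, -0.042, 0.999, -0.002]
wrist_force: [-0.2, -0.3, 0.8]
finger_gap: 0.0929
time_s: 13.53
eef_pos: [0.3139, 0.1138, 0.388]
tool_rot: [0.001, -0.043, 0.999, -0.001]
wrist_force: [0.2, -0.7, 0.2]
finger_gap: 0.093
```

View pics/c9.png

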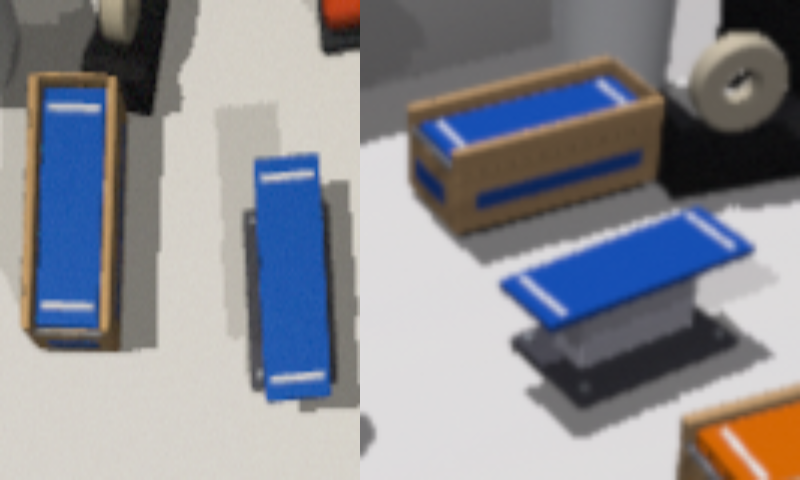

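The plaque lies on the grey stand and the lower one is in its dispenser. Numeric check of centring, also against the foot plate.

```bash
python3 - <<'E'
from h import *
for n,bp,st in(("T",(305,80,340,155),None),("S",(355,180,430,213),None)):
    c=dict(np.load(f"pics/{n}9.npz"));h=cv2.cvtColor(c["color"],cv2.COLOR_RGB2HSV)
    k=cv2.inRange(h,(105,120,110),(122,255,255));q=quad(k,bp)+0.0
    W=np.array([plane(c,u,.061)[:2] for u in q],np.float32)*1000;print(n,"plaque",q.tolist(),plane(c,mid(q),.061).round(4),cv2.minAreaRect(W))
for n,b in(("top",(303,92,342,152)),("side",(352,186,418,233))):
    c=dict(np.load(f"pics/{n}0.npz"));g=c["color"].max(2);m=((g<115)*255).astype(np.uint8)
    if n=="side": m[:206]=0
    x0,y0,x1,y1=b;z=np.zeros_like(m);z[y0:y1,x0:x1]=m[y0:y1,x0:x1]
    z=cv2.morphologyEx(z,cv2.MORPH_OPEN,np.ones((3,3)))
    cs=max(cv2.findContours(z,0,1)[0],key=cv2.contourArea);W=np.array([plane(c,u,.008)[:2] for u in cs.reshape(-1,2)],np.float32)*1000
    print(n,"foot",cv2.boundingRect(cs),cv2.minAreaRect(W))
E
```

```text
T plaque [[335.0, 149.0], [313.0, 149.0], [309.0, 90.0], [331.0, 88.0]] [ 0.5595 -0.1483  0.061 ] ((559.4930419921875, -148.5543670654297), (140.78286743164062, 50.4235954284668), 4.337810039520264)
S plaque [[418.0, 192.0], [367.0, 212.0], [354.0, 200.0], [405.0, 181.0]] [ 0.5559 -0.1522  0.061 ] ((556.5358276367188, -151.8813018798828), (143.16070556640625, 50.54976272583008), 4.696479320526123)
top foot (306, 101, 32, 46) ((563.2298583984375, -147.32485961914062), (111.87903594970703, 71.64354705810547), 4.63060998916626)
side foot (359, 206, 55, 26) ((556.0347900390625, -148.63333129882812), (111.72494506835938, 86.36476135253906), 3.8015246391296387)
```

```bash
python3 -c "
from rig import env
print(env.sign_off(), env.state()['time_s'])"
```

```text
the job is handed in; nothing more can be done
the job is handed in; nothing more can be done
```

The top blue plaque now lies flat on the grey-footed collection stand, released, and the job is handed in. The last clock reading was about 13.5 s of the 51 s allowed.

- **Sliding out:** I pressed the plaque's middle with shut fingertips at about 6–11 N, touching 11 N only at first contact. I dragged it 54 mm, so it stuck out about 48 mm while still lying in the dispenser.
- **Placing:** I pinched the projecting end and lifted it level. I lowered it onto the stand, felt contact at the height I predicted (about 11 N), then opened and withdrew.

**Last checks:**
- **Bottom plaque:** the final pictures show it still in its dispenser.
- **Alignment:** the plaque's angle is 4.3–4.7°, against about 4.7° for the stand.
- **Centring:** the two cameras disagree slightly. The side view puts the plaque within 1 mm of the stand's centre. The top view puts it 2.5–3.7 mm short along the stand and 1–2 mm to one side. The two cameras themselves differ by about 3 mm, so I left it as it was. The side-view check against the foot plate was unusable because the mask merged with shadow.

I viewed 10 pictures, including the two starting views.

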